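# Sort the clock parts and mesh the splined wheel

## Robot

A 6-joint arm with a two-finger parallel gripper is mounted at the origin on the work surface. World frame = base frame: x ahead of the robot, y to its left, z up, the work surface at z = 0. Lengths are in mm, angles in rad, forces in N, time in s.
With the tool pointing down it reaches from about 275 to 1000 mm from the base axis. Payload 8.4 kg.
Tool frame: the origin (TCP) lies on the centre line of the jaws, within the pads' length; the fingertips stand r.tip_reach ahead of it and the grasp point (between the pads) lies 11 mm behind it (r.tip_reach is the distance from the TCP to the fingertips, in mm); z points along the fingers, y is the line along which they close (so a half turn about z gives the same grasp; the last joint's range is limited). The gripper opens to 85 mm and grips with 20 to 120 N. Pads are 22 mm wide; open, the fingers measure 114 mm over their backs; the gripper's body (76 mm by 85 mm) begins 54 mm behind the grasp point. The pads swing forward as they close: fully open they stand 13 mm farther back than shut.
Start: joints at [1.1, 0.353, 1.633, -0, 1.155, -0.002], TCP at [282.384, 557.573, 239.281] pointing down, gripper open.
Joint ranges: [-2.63, 2.63], [-0.92, 2.1], [0.06, 2.66], [-1.3, 4.44], [0, 2.69], [-3.02, 3.02]. Speed limits (rad/s): [2.22, 2.22, 2.79, 3.14, 3.14, 3.14].

## Interface

Orientations are given as [roll, pitch, yaw] about the fixed x, y, z axes, in that order (R = Rz(yaw) Ry(pitch) Rx(roll)).
In Python, from rig import r gives the robot as it stands.
- The arm moves only by the tool carry_out, never from a script. Its argument "targets" is a list of rows, each an object with "dp": the shift along the tool's x, y, z in mm, a list of three; "yaw": the turn about the tool's z in degrees. A call has 1 to 12 rows; each row is the pose to reach, as a shift and turn from the pose commanded when the call began, along the tool's axes at that moment; what a row does not reach only later rows make up. A row lasts 1/8 s, in which the tool goes at most 62.5 mm and 10.7 degrees, less where a joint would pass 70% of its speed; a pose out of reach is approached as far as the arm can. A call with a gripper value outside its range is refused whole. "fingers" is the opening, from -1 (shut) to 1 (fully open), so that 0 is half open, set as the call begins (left out, the last holds). The fingers move at their own pace and stop on an object; "grip_force" is the grip in N (left out, the last holds). Time passes only in rows, so rows that repeat a pose let the fingers close. It gives the time, the measured TCP pose, the force, the opening and the grip force at its end, in the units of the state.
- r.sense(): the state, without advancing time (a new reading comes with each control period).
- r.grab_frame(name): name is "scene" or "top"; returns the picture (400x640x3 uint8, red, green, blue); there is no depth.
- r.get_calibration(name): a dict with "fx", "fy", "cx", "cy" (pixels), "dist_coeffs" ([k1, k2, p1, p2, k3] as OpenCV has them; the pictures are not rectified), "rvec" (rotation vector, rad) and "tvec" (3), from world to camera coordinates, as OpenCV has them. Camera axes: x right, y down, z forward; pixel columns grow to the right and rows downward; lengths in mm; the calibration is good to about 2 mm. A picture is of the moment at which its call begins. get_calibration takes no time and is no camera call.
- r.sign_off(): hands the job in; it is judged then, once.
The state is a dict: "clock": time; "qpos": joint angles; "qvel": joint speeds; "joint_efforts": joint torques, N m; "eef_pos": TCP position; "tcp_rot": TCP orientation; "contact_force": force on the tool from outside, world axes, zero at the start; "wrist_torque": the same for the moment, N m; "opening": opening from 0.0 (shut) to 1.0 (fully open); "grasp_force": force on a finger pad.
Only numpy, scipy, OpenCV 4.12 (cv2) and the standard library are available. Lean on these libraries where they do the work, as an engineer would, in place of code of your own. Each camera call takes 0.05 s, during which the arm holds its last target. There are 200 camera calls.

## Task

First put away the two stray clock parts lying on the bench, like with like: the hexagonal pillar into the clear tray that holds pillars and the plain ring into the clear tray that holds rings. Then take the spoked wheel, turn it until its bore meshes with the splined post of the stand, slide it down and push it fully home against the spring collar, and finish while still holding the wheel and keeping it pressed home. Leave the organizer, loupe, dish and blower bulb in the row along the back edge alone.

Things in the scene. Friction and masses are not known exactly. Their poses are not given: they have to be found in the camera images.
- wheel: Loose brass clock wheel lying flat, boss up; origin at the centre of its underside. Rim 70 mm dia, 10 mm high; four spokes along its x and y. Square boss 30 x 30 mm (faces square to x and y), top 34 mm above the underside: grip it. A cross-shaped bore goes right through: two slots 9 mm wide, 23 mm end to end, along x and y like the spokes; same every quarter turn. About 110 g.
- wheel_top (a point): Point on the wheel's axis at the top of its boss, 34 mm above the wheel's origin.
- pillar: Loose brass hexagonal pillar lying on a flat, 14 mm across flats, 44 mm long plus a 6 mm dia, 6 mm long stud at each end (56 mm over all). Origin at its middle on its axis (7 mm above the bench), x along its length. About 60 g.
- ring: Loose plain brass ring lying flat, 36 mm outside, 20 mm inside, 14 mm high; origin at the centre of its underside. About 50 g.
- tray_pillars: Fixed open clear acrylic tray with white paper in the bottom, 110 (x) x 130 (y) x 25 mm high, walls and floor 3 mm. Origin at the centre of its underside. Two sample pillars are fixed end to end along its +x wall, x = 31 to 45 mm, up to 17 mm high; the rest, x = -52 to 31 mm, is free.
- tray_rings: Fixed open clear acrylic tray like the other, 110 (x) x 130 (y) x 25 mm high, walls and floor 3 mm. Origin at the centre of its underside. Two sample rings are fixed side by side along its +x wall, x = 13 to 49 mm, up to 17 mm high; the rest, x = -52 to 13 mm, is free.
- stand: Fixed stand: square base 80 x 80 x 14 mm, upright steel splined post in its middle. Origin at the centre of the underside, x and y square to the sides. Four splines along x and y: a cross 6 mm wide, 20 mm tip to tip (4 and 16 over its top 4 mm), up to 43 mm above the origin; then a round pilot pin, 7 mm dia, to 51 mm. The wheel goes on boss up, slots over splines, at any quarter turn.
- post_top (a point): Tip of the post's pilot pin, on its axis, 51 mm above the stand's origin.
- collar (a joint): Travel (m) of the flat spring collar round the stand's post, 48 mm outside dia: 0 = up, its top 27 mm above the stand's origin; 0.008 = down at its stop, its top and so the wheel's underside at 19 mm: fully home. The spring resists with about 5.5 N at first, 9 N at the stop, and lifts the wheel again if let go.
- organizer: Fixed clear acrylic organizer with sliding lid, 100 x 200 x 53 mm, in the row along the back edge; origin at the centre of its underside. Bystander.
- loupe: Loose chrome loupe, 38 mm dia, 36 mm high, in the back row; origin at the centre of its underside. Bystander.
- dish: Loose white ceramic dish (tray), 90 x 150 x 18 mm, in the back row; origin at the centre of its underside. Bystander.
- bulb: Loose red blower bulb standing nozzle up, 58 mm dia, 95 mm high, in the back row; origin at the centre of its underside. Bystander.
There are look-alikes about, which are no part of the job. There is more than one size of the wheel; the one meant has the size given above.

How it is judged:
By the outcome, as a careful person would: the job done as asked, in the order asked, and still so for the second after the job is handed in, while the arm keeps its last pose, push and grip.
It also fails if it takes over 69 s, if anything falls off the work surface, if the arm or the gripper's body presses on something with over 40 N, if the wrist force passes 120 N, or if a joint passes its speed limit or range.

## Working session

There is one attempt and no reset: what is moved stays moved. The work goes in short steps, Python scripts to look and compute and a tool call to move; the robot and the scene stay as the last step left them, time stands still between calls to the robot, and variables do not carry over. Pictures are saved under pics/ and viewed, at most 10 in all, crops included, and the job is handed in when it is done.

Besides the shell and the picture viewer there is one more tool, called as a command line: name --argument value ..., lists and objects as JSON in quotes. carry_out: Moves the arm, as the interface text tells. Its arguments: {"type":"object","properties":{"targets":{"type":"array","items":{"type":"object","properties":{"dp":{"type":"array","items":{"type":"number"}},"yaw":{"type":"number"}}}},"fingers":{"type":"number"},"grip_force":{"type":"number"}},"required":["targets"]}

```bash
mkdir -p pics; ls
python3 - <<'E'
from rig import r
import cv2
for n in("scene","top"):
    cv2.imwrite(f"pics/{n}0.png",r.grab_frame(n)[:,:,::-1]); print(r.get_calibration(n))
s=r.sense();print(s, r.tip_reach)
E
```

```text
pics
{'fx': 487.3156790397176, 'fy': 487.3156790397176, 'cx': 326.8440688193542, 'cy': 196.35935625713833, 'dist_coeffs': array([-0.06876108,  0.        ,  0.        ,  0.        ,  0.        ]), 'rvec': array([ 1.21042001,  2.10056331, -1.13360088]), 'tvec': array([ 338.94727359, -220.22517693, 1614.55181726])}
{'fx': 386.05745457504196, 'fy': 386.05745457504196, 'cx': 321.7569258793299, 'cy': 200.83197964130352, 'dist_coeffs': array([-0.07158964,  0.        ,  0.        ,  0.        ,  0.        ]), 'rvec': array([ 2.21854023, -2.18383853,  0.10995426]), 'tvec': array([-52.16824673, 616.75389646, 938.7717283 ])}
{'clock': 0.1, 'qpos': array([ 1.09964121e+00,  3.53549408e-01,  1.63409267e+00,  4.26063484e-05,
        1.15523519e+00, -2.39707770e-03]), 'qvel': array([-0.00028122, -0.00085859, -0.0018136 , -0.00020925, -0.00187515,
       -0.00073651]), 'joint_efforts': array([-9.72600574e-04, -6.06353331e+01, -3.42822182e+01, -7.42198017e-05,
        4.03565631e-03,  4.76453479e-06]), 'eef_pos': array([282.14550142, 557.18975748, 238.6410983 ]), 'tcp_rot': array([-3.14030813e+00, -4.20372008e-05,  2.67281736e+00]), 'contact_force': array([ 0.86641739,  0.18223986, -0.46393789]), 'wrist_torque': array([ 0.01241718,  0.0163436 , -0.04321501]), 'grasp_force': 0.0, 'opening': 1.0003620277988718} 8.0
```

View pics/top0.png

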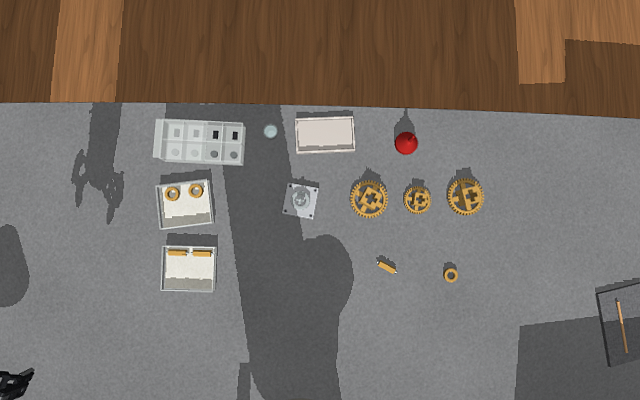

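View pics/scene0.png

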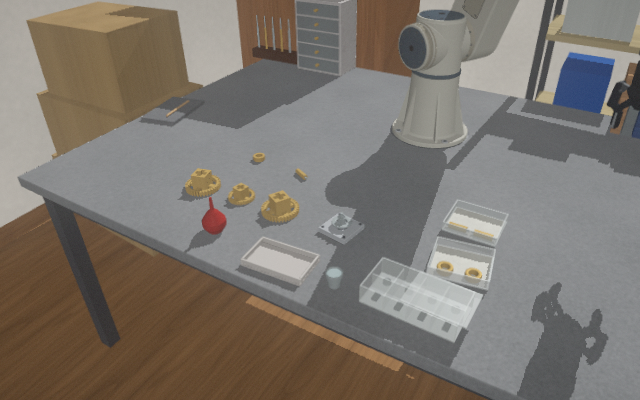

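Top view: trays of pillars (188,268) and rings (186,203), stand (301,199), three wheels (370,199), (417,199), (465,196), pillar (387,266), ring (450,274). Next I measure sizes and yaws from zoomed crops.

```bash
cat > h.py <<'E'
import numpy as np, cv2
from rig import r
def cal(n):
    c=r.get_calibration(n); K=np.array([[c["fx"],0,c["cx"]],[0,c["fy"],c["cy"]],[0,0,1.]])
    return K,np.array(c["dist_coeffs"]),np.array(c["rvec"]),np.array(c["tvec"])
def unproj(n,px,z):
    K,d,rv,tv=cal(n); px=np.array(px,float).reshape(-1,1,2)
    u=cv2.undistortPoints(px,K,d).reshape(-1,2); R=cv2.Rodrigues(rv)[0]
    D=np.c_[u,np.ones(len(u))]@R; C=-R.T@tv
    return C+D*((z-C[2])/D[:,2])[:,None]
def proj(n,P):
    K,d,rv,tv=cal(n); return cv2.projectPoints(np.array(P,float).reshape(-1,1,3),rv,tv,K,d)[0].reshape(-1,2)
def rectify(n,img,x0,x1,y0,y1,z,s):
    "metric map of plane z: up = +x, left = +y, s px/mm"
    xs=np.arange(x1,x0,-1/s); ys=np.arange(y1,y0,-1/s)
    Y,X=np.meshgrid(ys,xs); p=proj(n,np.c_[X.ravel(),Y.ravel(),np.full(X.size,z)]).astype(np.float32)
    return cv2.remap(img,p[:,0].reshape(X.shape),p[:,1].reshape(X.shape),cv2.INTER_CUBIC)
E
python3 - <<'E'
from h import *
im=cv2.imread("pics/top0.png")
for nm,p,z in [("w1",(370,199),10),("w2",(417,199),10),("w3",(465,196),10),("pil",(387,266),14),("ring",(450.5,274.5),14),("stand",(301,199),14),("tp",(188,268),25),("tr",(186,203),25)]:
    print(nm,unproj("top",[p],z)[0].round(1))
hsv=cv2.cvtColor(im,cv2.COLOR_BGR2HSV); m=((hsv[...,1]>110)&(hsv[...,2]>60)).astype(np.uint8); m[:160]=0
n,l,st,c=cv2.connectedComponentsWithStats(m)
for i in range(1,n):
    if st[i,4]>25:
        ys,xs=np.where(l==i); P=unproj("top",np.c_[xs,ys],10)[:,:2]
        print(st[i],c[i].round(1),cv2.minAreaRect(P.astype(np.float32)))
a=cv2.resize(im[165:295,280:500],None,fx=3.6,fy=3.6,interpolation=cv2.INTER_CUBIC); cv2.imwrite("pics/c1.png",a)
E
```

```text
w1 [ 625. -165.   10.]
w2 [ 627.1 -285.9   10. ]
w3 [ 637.  -412.1   10. ]
pil [ 457.3 -208.5   14. ]
ring [ 436.7 -371.3   14. ]
stand [621.8   9.4  14. ]
tp [446.7 283.2  25. ]
tr [606.2 293.6  25. ]
[447 178  37  37 849] [465.4 196.3] ((636.283203125, -412.1643981933594), (94.33588409423828, 94.09848022460938), 18.327289581298828)
[350 180  38  38 779] [368.8 198.7] ((626.379638671875, -161.29959106445312), (94.0253677368164, 94.35436248779297), 0.5527005791664124)
[189 184  14  14 109] [195.4 190.4] ((639.1133422851562, 275.611572265625), (33.0398063659668, 32.93667221069336), 2.124782085418701)
[165 187  14  14 106] [171.6 193.4] ((630.483154296875, 336.21514892578125), (32.88566589355469, 33.369590759277344), 0.96169114112854)
[404 186  27  28 460] [417.2 199.6] ((625.6472778320312, -285.4460144042969), (68.29428100585938, 67.65826416015625), 26.810407638549805)
[168 250  19   6 100] [177.  252.3] ((482.9801940917969, 316.8349609375), (12.431143760681152, 45.3424072265625), 1.1461509466171265)
[193 250  18   7 107] [201.7 252.5] ((482.9426574707031, 255.17857360839844), (14.890753746032715, 42.728240966796875), 1.048694372177124)
[378 260  18  14 112] [386.5 266.5] ((455.54833984375, -207.97091674804688), (44.34327697753906, 15.629944801330566), 62.158626556396484)
[443 268  15  14 121] [450.1 274.5] ((436.2567138671875, -371.50518798828125), (34.80732727050781, 34.515708923339844), 45.986080169677734)
[616 301  12  52 133] [621.5 325.7] ((294.27874755859375, -851.9005737304688), (141.97872924804688, 8.395003318786621), 11.617049217224121)
```

View pics/c1.png

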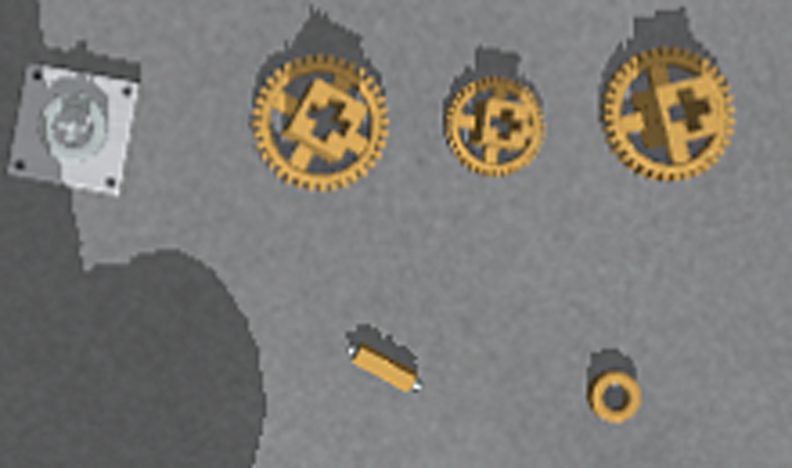

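```bash
cat >> h.py <<'E'
from scipy.spatial.transform import Rotation as Ro
def to(p,yaw=None,s=None):
    s=s or r.sense(); R=Ro.from_euler("xyz",s["tcp_rot"]); y=np.degrees(s["tcp_rot"][2])
    d=R.inv().apply(np.array(p)-s["eef_pos"]); t=None if yaw is None else (y-yaw+180)%360-180
    return d.round(1),t if t is None else round(t,1)
E
python3 - <<'E'
from h import *
from scipy.optimize import minimize
im=cv2.imread("pics/top0.png")
print(to((457,-208.3,110),62))
for z in (0,10,17,34): print(z,unproj("top",[(417.2,199.6),(186,203),(195.4,190.4),(171.6,193.4),(177,252.3),(201.7,252.5),(450.1,274.5),(386.5,266.5)],z)[:,:2].round(1).tolist())
a=rectify("top",im,570,680,-350,-225,34,3.5); b=rectify("top",im,570,680,-45,65,14,3.5)
cv2.imwrite("pics/c2.png",np.hstack([a,b]));print(a.shape,b.shape)
E
```

```text
(array([-501.8, -603.7,  129.4]), np.float64(91.1))
0 [[626.3, -289.2], [607.7, 301.6], [640.2, 278.8], [631.5, 339.6], [482.8, 320.2], [483.5, 257.5], [435.1, -375.4], [454.6, -210.1]]
10 [[625.6, -286.4], [607.1, 298.4], [639.3, 275.9], [630.7, 336.0], [483.5, 316.8], [484.2, 254.7], [436.3, -371.7], [455.6, -208.1]]
17 [[625.0, -284.4], [606.7, 296.2], [638.7, 273.8], [630.1, 333.5], [484.0, 314.4], [484.7, 252.8], [437.1, -369.1], [456.3, -206.7]]
34 [[623.7, -279.6], [605.7, 290.7], [637.1, 268.7], [628.8, 327.3], [485.2, 308.6], [485.8, 248.1], [439.1, -362.9], [458.0, -203.2]]
(385, 438, 3) (385, 385, 3)
```

View pics/c2.png

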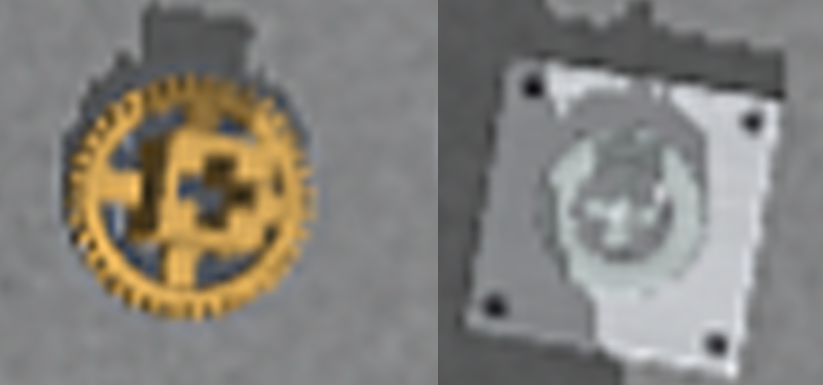

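Left half: wheel's boss centre px (214,190), yaw about -11°, world (625.7,-286.2). Right half: stand holes centred (623,215), world (618.6,12.1), yaw -9.5°. To the pillar now.

carry_out --targets '[{"dp":[-502,-603,129],"yaw":91},{"dp":[-502,-603,129],"yaw":91},{"dp":[-502,-603,129],"yaw":91},{"dp":[-502,-603,129],"yaw":91},{"dp":[-502,-603,129],"yaw":91},{"dp":[-502,-603,129],"yaw":91},{"dp":[-502,-603,129],"yaw":91},{"dp":[-502,-603,129],"yaw":91},{"dp":[-502,-603,129],"yaw":91},{"dp":[-502,-603,129],"yaw":91},{"dp":[-502,-603,129],"yaw":91},{"dp":[-502,-603,129],"yaw":91}]' --fingers -0.1 --grip_force 40

```text
clock: 1.6
eef_pos: [447.9, -165.9, 117.2]
tcp_rot: [3.141, -0.0, 1.084]
contact_force: [2.1, -0.3, 0.0]
opening: 0.453
grasp_force: 0.0
```

carry_out --targets '[{"dp":[0,0,0],"yaw":0}]'

```text
clock: 1.72
eef_pos: [448.3, -167.4, 116.9]
tcp_rot: [3.141, 0.0, 1.08]
contact_force: [-0.8, 0.9, -0.6]
opening: 0.45
grasp_force: 0.0
```

Run:
```python
from h import *
print(to((456,-207.7,50),62.2),to((456,-207.7,11),62.2), r.tip_reach)
```

```text
(array([-31.9,  25.8,  66.9]), np.float64(-0.3)) (array([-31.9,  25.8, 105.9]), np.float64(-0.3)) 8.0
```

carry_out --targets '[{"dp":[-32,26,60]},{"dp":[-32,26,90]},{"dp":[-32,26,106]},{"dp":[-32,26,106]},{"dp":[-32,26,106]}]'

```text
schema error: expected keys dp, yaw
```

carry_out --targets '[{"dp":[0,0,0]},{"dp":[0,0,0]},{"dp":[0,0,0]},{"dp":[0,0,0]}]' --fingers -1

```text
schema error: expected keys dp, yaw
```

carry_out --targets '[{"dp":[-32,26,60],"yaw":0},{"dp":[-32,26,90],"yaw":0},{"dp":[-32,26,106],"yaw":0},{"dp":[-32,26,106],"yaw":0},{"dp":[-32,26,106],"yaw":0}]'

```text
clock: 2.35
eef_pos: [456.6, -203.9, 12.8]
tcp_rot: [3.14, -0.0, 1.085]
contact_force: [-0.7, -0.9, 0.4]
opening: 0.451
grasp_force: 0.0
```

carry_out --targets '[{"dp":[0,0,0],"yaw":0},{"dp":[0,0,0],"yaw":0},{"dp":[0,0,0],"yaw":0},{"dp":[0,0,0],"yaw":0},{"dp":[0,0,0],"yaw":0}]' --fingers -1

```text
clock: 2.98
eef_pos: [456.7, -204.3, 13.0]
tcp_rot: [3.14, -0.0, 1.084]
contact_force: [-0.8, 2.0, 9.7]
opening: 0.166
grasp_force: 39.0
```

Run:
```python
from h import *
print(to((436,285,100),90),to((436,285,18),90))
```

```text
(array([ 422.9, -246.8,  -87.4]), np.float64(-27.9)) (array([ 422.9, -247. ,   -5.4]), np.float64(-27.9))
```

carry_out --targets '[{"dp":[0,0,-50],"yaw":0},{"dp":[0,0,-88],"yaw":0},{"dp":[423,-247,-88],"yaw":-28},{"dp":[423,-247,-88],"yaw":-28},{"dp":[423,-247,-88],"yaw":-28},{"dp":[423,-247,-88],"yaw":-28},{"dp":[423,-247,-88],"yaw":-28},{"dp":[423,-247,-88],"yaw":-28},{"dp":[423,-247,-88],"yaw":-28},{"dp":[423,-247,-88],"yaw":-28},{"dp":[423,-247,-88],"yaw":-28},{"dp":[423,-247,-88],"yaw":-28}]'

```text
clock: 4.47
eef_pos: [434.7, 285.0, 99.8]
tcp_rot: [-3.141, 0.0, 1.574]
contact_force: [0.8, 0.8, -0.6]
opening: 0.16
grasp_force: 39.7
```

carry_out --targets '[{"dp":[0,0,0],"yaw":0}]'

```text
clock: 4.6
eef_pos: [435.0, 284.0, 99.7]
tcp_rot: [-3.141, 0.0, 1.572]
contact_force: [-0.3, 0.4, -1.8]
opening: 0.162
grasp_force: 39.7
```

Run:
```python
from h import *
print(to((436,285,18),90))
for n in("scene","top"):
    cv2.imwrite(f"pics/{n}1.png",r.grab_frame(n)[:,:,::-1])
a=cv2.imread("pics/top1.png")[150:310,100:320]; b=cv2.imread("pics/scene1.png")[150:310,350:570]
cv2.imwrite("pics/c3.png",cv2.resize(np.vstack([a,b]),None,fx=1.8,fy=1.8,interpolation=cv2.INTER_CUBIC))
```

```text
(array([ 1. ,  1. , 81.7]), np.float64(0.1))
```

View pics/c3.png

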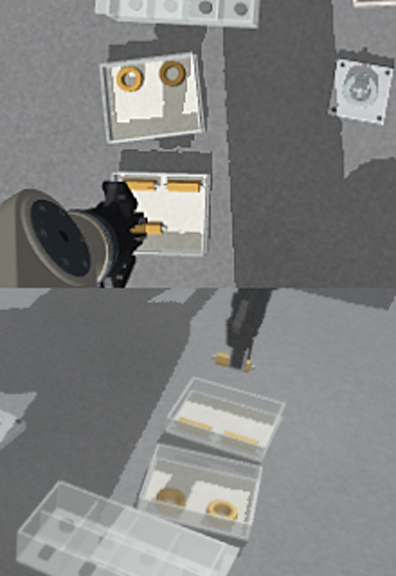

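The pillar is held squarely, above the free part of its tray (top crop at (150,228)). Lower and release.

carry_out --targets '[{"dp":[0,0,50],"yaw":0},{"dp":[0,0,76],"yaw":0},{"dp":[0,0,83],"yaw":0},{"dp":[0,0,83],"yaw":0},{"dp":[0,0,83],"yaw":0}]'

```text
clock: 5.32
eef_pos: [435.9, 285.2, 17.4]
tcp_rot: [3.141, -0.001, 1.573]
contact_force: [0.9, -0.5, -0.6]
opening: 0.16
grasp_force: 39.7
```

carry_out --targets '[{"dp":[0,0,0],"yaw":0},{"dp":[0,0,0],"yaw":0},{"dp":[0,0,0],"yaw":0},{"dp":[0,0,-60],"yaw":0},{"dp":[0,0,-100],"yaw":0},{"dp":[0,0,-100],"yaw":0},{"dp":[0,0,-100],"yaw":0}]' --fingers -0.3

```text
clock: 6.2
eef_pos: [434.8, 285.0, 116.2]
tcp_rot: [-3.141, 0.0, 1.573]
contact_force: [-0.4, 0.3, -0.5]
opening: 0.351
grasp_force: 0.0
```

Run:
```python
from h import *
print(to((436.6,-370.8,110),8.2), r.sense()["qpos"])
```

```text
(array([-6.558e+02,  2.000e-01,  6.300e+00]), np.float64(81.9)) [5.77314483e-01 3.49901517e-01 1.96181045e+00 9.50233884e-06
 8.30277340e-01 5.74823342e-01]
```

carry_out --targets '[{"dp":[-656,0,6],"yaw":82},{"dp":[-656,0,6],"yaw":82},{"dp":[-656,0,6],"yaw":82},{"dp":[-656,0,6],"yaw":82},{"dp":[-656,0,6],"yaw":82},{"dp":[-656,0,6],"yaw":82},{"dp":[-656,0,6],"yaw":82},{"dp":[-656,0,6],"yaw":82},{"dp":[-656,0,6],"yaw":82},{"dp":[-656,0,6],"yaw":82},{"dp":[-656,0,6],"yaw":82},{"dp":[-656,0,6],"yaw":82}]' --fingers 0.4

```text
clock: 7.7
eef_pos: [435.8, -372.3, 108.7]
tcp_rot: [-3.14, 0.001, 0.139]
contact_force: [-0.9, -1.0, 0.3]
opening: 0.703
grasp_force: 0.0
```

carry_out --targets '[{"dp":[0,0,0],"yaw":0},{"dp":[0,0,0],"yaw":0}]'

```text
clock: 7.95
eef_pos: [436.5, -369.4, 110.0]
tcp_rot: [-3.14, 0.001, 0.143]
contact_force: [-0.0, 0.6, 0.3]
opening: 0.703
grasp_force: 0.0
```

Run:
```python
from h import *
print(to((436.6,-370.8,13),8.2))
```

```text
(array([-0. ,  1.5, 97. ]), np.float64(-0.0))
```

carry_out --targets '[{"dp":[0,1,55],"yaw":0},{"dp":[0,1,88],"yaw":0},{"dp":[0,1,99],"yaw":0},{"dp":[0,1,99],"yaw":0},{"dp":[0,1,99],"yaw":0}]'

```text
clock: 8.57
eef_pos: [437.8, -372.3, 13.0]
tcp_rot: [3.14, -0.001, 0.142]
contact_force: [-1.1, -0.6, -0.9]
opening: 0.699
grasp_force: 0.0
```

carry_out --targets '[{"dp":[0,0,0],"yaw":0},{"dp":[0,0,0],"yaw":0},{"dp":[0,0,0],"yaw":0},{"dp":[0,0,0],"yaw":0},{"dp":[0,0,0],"yaw":0}]' --fingers -1

```text
clock: 9.2
eef_pos: [437.5, -372.3, 12.9]
tcp_rot: [3.14, -0.001, 0.142]
contact_force: [-0.3, 1.5, 6.0]
opening: 0.388
grasp_force: 39.3
```

Run:
```python
from h import *
print(to((585.5,298,100),8.2))
```

```text
(array([ 241.5, -642.5,  -87.7]), np.float64(-0.1))
```

carry_out --targets '[{"dp":[0,0,-50],"yaw":0},{"dp":[0,0,-87],"yaw":0},{"dp":[0,0,-87],"yaw":0}]'

```text
clock: 9.57
eef_pos: [438.6, -373.4, 102.1]
tcp_rot: [3.137, -0.004, 0.142]
contact_force: [0.3, 0.3, -0.9]
opening: 0.386
grasp_force: 40.6
```

Run:
```python
from h import *
print(to((585.5,298,100),8.2))
for n in("scene","top"):
    cv2.imwrite(f"pics/{n}2.png",r.grab_frame(n)[:,:,::-1])
s=r.sense(); p=proj("scene",[s["eef_pos"]])[0].astype(int); print(p, r.sense()["opening"])
a=cv2.imread("pics/scene2.png")[p[1]-60:p[1]+60,p[0]-80:p[0]+80]
b=cv2.imread("pics/top2.png")[160:320,130:230]
cv2.imwrite("pics/c4.png",np.hstack([cv2.resize(a,(480,360),interpolation=cv2.INTER_CUBIC),cv2.resize(b,(225,360),interpolation=cv2.INTER_CUBIC)]))
```

```text
(array([ 240.4, -643.8,    0. ]), np.float64(-0.1))
[256 129] 0.3881847764159474
```

View pics/c4.png

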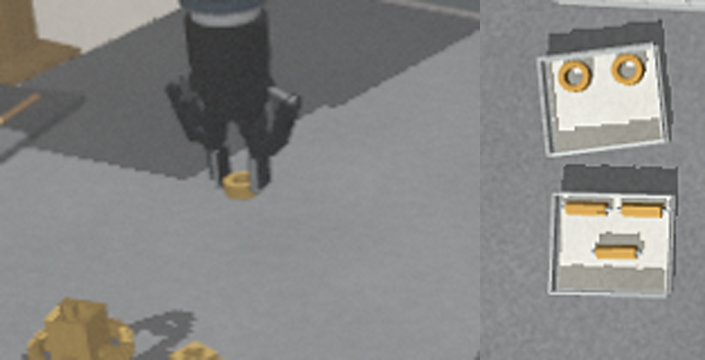

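The ring is held level between the pads (240,184); the pillar lies in its tray (617,252). Carry on.

carry_out --targets '[{"dp":[240,-644,0],"yaw":0},{"dp":[240,-644,0],"yaw":0},{"dp":[240,-644,0],"yaw":0},{"dp":[240,-644,0],"yaw":0},{"dp":[240,-644,0],"yaw":0},{"dp":[240,-644,0],"yaw":0},{"dp":[240,-644,0],"yaw":0},{"dp":[240,-644,0],"yaw":0},{"dp":[240,-644,0],"yaw":0},{"dp":[240,-644,0],"yaw":0},{"dp":[240,-644,0],"yaw":0},{"dp":[240,-644,0],"yaw":0}]'

```text
clock: 11.18
eef_pos: [583.2, 303.7, 97.0]
tcp_rot: [-3.141, 0.0, 0.146]
contact_force: [-0.7, -0.2, -2.0]
opening: 0.385
grasp_force: 40.6
```

carry_out --targets '[{"dp":[0,0,0],"yaw":0},{"dp":[0,0,0],"yaw":0},{"dp":[0,0,0],"yaw":0}]'

```text
clock: 11.55
eef_pos: [583.2, 298.4, 98.5]
tcp_rot: [3.141, 0.001, 0.141]
contact_force: [0.4, 0.2, 0.1]
opening: 0.391
grasp_force: 40.6
```

Run:
```python
from h import *
print(to((585.5,298,18),8.2))
```

```text
(array([ 2.3,  0.7, 80.5]), np.float64(-0.1))
```

carry_out --targets '[{"dp":[2,0,50],"yaw":0},{"dp":[2,0,76],"yaw":0},{"dp":[2,0,82],"yaw":0},{"dp":[2,0,82],"yaw":0},{"dp":[2,0,82],"yaw":0}]'

```text
clock: 12.18
eef_pos: [586.0, 299.9, 17.6]
tcp_rot: [-3.141, -0.001, 0.141]
contact_force: [-0.4, 0.5, -0.7]
opening: 0.391
grasp_force: 40.6
```

carry_out --targets '[{"dp":[0,0,0],"yaw":0},{"dp":[0,0,0],"yaw":0},{"dp":[0,0,0],"yaw":0},{"dp":[0,0,-60],"yaw":0},{"dp":[0,0,-110],"yaw":0},{"dp":[0,0,-110],"yaw":0},{"dp":[0,0,-110],"yaw":0}]' --fingers 0.3

```text
clock: 13.05
eef_pos: [585.0, 299.8, 126.3]
tcp_rot: [3.141, 0.0, 0.142]
contact_force: [-0.5, -0.3, -0.5]
opening: 0.652
grasp_force: 0.0
```

Run:
```python
from h import *
print(to((625.7,-286.2,130),-11),to((625.7,-286.2,130),79),r.sense()["qpos"])
```

```text
(array([-42.7, 585.9,  -3.6]), np.float64(19.1)) (array([-42.7, 585.9,  -3.6]), np.float64(-70.9)) [ 4.71387526e-01  5.18619587e-01  1.64946154e+00 -3.97846300e-05
  9.73766565e-01  1.90006101e+00]
```

carry_out --targets '[{"dp":[-43,586,-4],"yaw":-71},{"dp":[-43,586,-4],"yaw":-71},{"dp":[-43,586,-4],"yaw":-71},{"dp":[-43,586,-4],"yaw":-71},{"dp":[-43,586,-4],"yaw":-71},{"dp":[-43,586,-4],"yaw":-71},{"dp":[-43,586,-4],"yaw":-71},{"dp":[-43,586,-4],"yaw":-71},{"dp":[-43,586,-4],"yaw":-71},{"dp":[-43,586,-4],"yaw":-71},{"dp":[-43,586,-4],"yaw":-71},{"dp":[-43,586,-4],"yaw":-71}]'

```text
clock: 14.55
eef_pos: [624.7, -285.3, 128.9]
tcp_rot: [-3.139, -0.001, 1.381]
contact_force: [-0.5, 0.5, -0.5]
opening: 0.649
grasp_force: 0.0
```

carry_out --targets '[{"dp":[0,0,0],"yaw":0},{"dp":[0,0,0],"yaw":0},{"dp":[0,0,0],"yaw":0}]'

```text
clock: 14.92
eef_pos: [625.9, -285.5, 130.8]
tcp_rot: [3.141, 0.0, 1.382]
contact_force: [-0.1, -1.2, 0.3]
opening: 0.649
grasp_force: 0.0
```

Run:
```python
from h import *
print(to((625.7,-286.2,22),79))
cv2.imwrite("pics/top3.png",r.grab_frame("top")[:,:,::-1])
```

```text
(array([-7.000e-01, -1.000e-01,  1.088e+02]), np.float64(0.2))
```

carry_out --targets '[{"dp":[-0.5,0,55],"yaw":0},{"dp":[-0.5,0,95],"yaw":0},{"dp":[-0.5,0,108],"yaw":0},{"dp":[-0.5,0,108],"yaw":0},{"dp":[-0.5,0,108],"yaw":0}]' --grip_force 80

```text
clock: 15.6
eef_pos: [626.8, -287.3, 24.5]
tcp_rot: [3.139, 0.001, 1.381]
contact_force: [0.4, 0.8, 0.7]
opening: 0.653
grasp_force: 0.0
```

carry_out --targets '[{"dp":[0,0,0],"yaw":0},{"dp":[0,0,0],"yaw":0},{"dp":[0,0,0],"yaw":0},{"dp":[0,0,0],"yaw":0},{"dp":[0,0,0],"yaw":0}]' --fingers -1

```text
clock: 16.23
eef_pos: [626.7, -287.2, 24.5]
tcp_rot: [3.139, 0.001, 1.381]
contact_force: [-1.6, 0.6, 7.1]
opening: 0.33
grasp_force: 79.5
```

carry_out --targets '[{"dp":[0,0,-40],"yaw":0},{"dp":[0,0,-80],"yaw":0},{"dp":[0,0,-80],"yaw":0},{"dp":[0,0,-80],"yaw":0}]'

```text
clock: 16.73
eef_pos: [625.2, -286.5, 102.5]
tcp_rot: [-3.141, -0.0, 1.381]
contact_force: [0.0, -0.1, -2.5]
opening: 0.333
grasp_force: 79.0
```

Run:
```python
from h import *
print(to((618.6,12.1,110),80.5))
```

```text
(array([292. , -62.8,  -7.5]), np.float64(-1.4))
```

carry_out --targets '[{"dp":[0,0,-8],"yaw":0},{"dp":[292,-63,-8],"yaw":-1.4},{"dp":[292,-63,-8],"yaw":-1.4},{"dp":[292,-63,-8],"yaw":-1.4},{"dp":[292,-63,-8],"yaw":-1.4},{"dp":[292,-63,-8],"yaw":-1.4},{"dp":[292,-63,-8],"yaw":-1.4},{"dp":[292,-63,-8],"yaw":-1.4},{"dp":[292,-63,-8],"yaw":-1.4}]'

```text
clock: 17.85
eef_pos: [618.7, 10.7, 110.4]
tcp_rot: [-3.141, 0.0, 1.404]
contact_force: [0.7, -0.3, -1.9]
opening: 0.33
grasp_force: 78.9
```

Run:
```python
from h import *
for n in("scene","top"):
    cv2.imwrite(f"pics/{n}4.png",r.grab_frame(n)[:,:,::-1])
s=r.sense(); print(s["eef_pos"],np.degrees(s["tcp_rot"]))
p=proj("scene",[s["eef_pos"]])[0].astype(int);q=proj("top",[s["eef_pos"]])[0].astype(int); print(p,q)
a=cv2.imread("pics/scene4.png")[p[1]-40:p[1]+60,p[0]-50:p[0]+50]
b=cv2.imread("pics/top4.png")[150:290,150:350]
cv2.imwrite("pics/c5.png",np.hstack([cv2.resize(a,(380,380),interpolation=cv2.INTER_CUBIC),cv2.resize(b,(420,294),interpolation=cv2.INTER_CUBIC)[:,:] if 0 else cv2.copyMakeBorder(cv2.resize(b,(420,294),interpolation=cv2.INTER_CUBIC),0,86,0,0,cv2.BORDER_CONSTANT)]))
```

```text
[618.73562387  10.70109168 110.4763714 ] [-1.79988509e+02  9.31218590e-03  8.04482140e+01]
[341 191] [299 197]
```

View pics/c5.png

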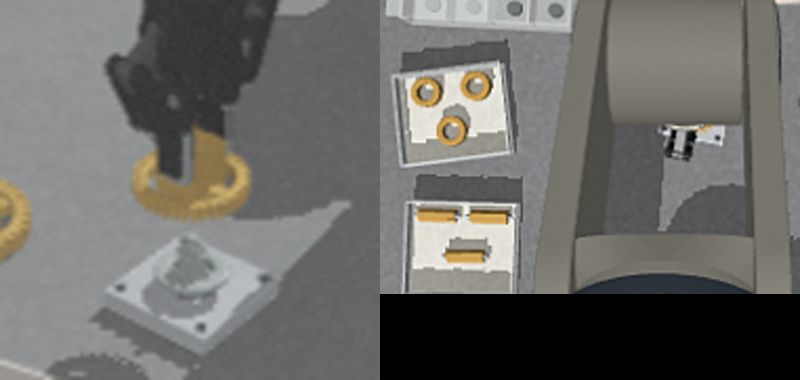

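Scene crop: wheel held level (191,190) over the stand, whose holes show at (202,327), (120,288), (262,280). Ring is in its tray at (451,130) of the top crop. I refine the wheel-to-post offset numerically.

Run:
```python
from h import *
from scipy.optimize import least_squares
def dark(im,p,k=3):
    g=cv2.cvtColor(im,cv2.COLOR_BGR2GRAY).astype(float); x,y=np.round(p).astype(int)
    w=g[y-k:y+k+1,x-k:x+k+1]; w=np.clip(np.median(w)*.9-w,0,None); Y,X=np.mgrid[y-k:y+k+1,x-k:x+k+1]
    return [(w*X).sum()/w.sum(),(w*Y).sum()/w.sum()]
sc=cv2.imread("pics/scene4.png"); tp=cv2.imread("pics/top0.png")
hs=[dark(sc,p) for p in [(344.2,237.1),(322.6,226.8),(360,224.7)]]
H=unproj("scene",hs,14)[:,:2]; print("scene holes",H.round(1).tolist(),"c",((H[1]+H[2])/2).round(1))
guess=[(680-v/3.5,65-(u-438)/3.5,14) for u,v in [(532,87),(752,122),(715,345),(494,306)]]
T=unproj("top",[dark(tp,p,2) for p in proj("top",guess)],14)[:,:2]; print("top holes",T.round(1).tolist(),T.mean(0).round(1))
print("yaw top",[round(np.degrees(np.arctan2(*(d[::-1])))%90,1) for d in (T[1]-T[0],T[2]-T[1],T[3]-T[2],T[0]-T[3])],
 "scene",[round(np.degrees(np.arctan2(*(d[::-1])))%90,1) for d in (H[1]-H[0],H[2]-H[0])])
def rimfit(cam,im,box,zb,x0):
    hsv=cv2.cvtColor(im,cv2.COLOR_BGR2HSV); m=((hsv[...,1]>100)&(hsv[...,2]>50)).astype(np.uint8)
    k=np.zeros_like(m); k[box[1]:box[3],box[0]:box[2]]=1; m*=k
    t=np.linspace(0,2*np.pi,73)
    c=max(cv2.findContours(m,cv2.RETR_EXTERNAL,cv2.CHAIN_APPROX_NONE)[0],key=len)
    hull=cv2.convexHull(c).reshape(-1,2)
    def f(v,pts):
        P=np.vstack([np.c_[v[0]+v[2]*np.cos(t),v[1]+v[2]*np.sin(t),np.full(73,z)] for z in (zb,zb+10)])
        q=cv2.convexHull(proj(cam,P).astype(np.float32)); return [cv2.pointPolygonTest(q,(float(a),float(b)),True) for a,b in pts]
    pts=c.reshape(-1,2)
    cy=proj(cam,[(x0[0],x0[1],zb+5)])[0][1]; pts=pts[(pts[:,1]>cy-1)]
    s=least_squares(f,[*x0,34.5],args=(pts,),loss="soft_l1",f_scale=.4,diff_step=1e-3); return s.x.round(1),round(float(np.sqrt(np.mean(s.fun**2))),2),len(pts)
s=r.sense(); zb=s["eef_pos"][2]-24.5
print("held scene",rimfit("scene",sc,(318,175,364,212),zb,(618.7,11)))
s0=cv2.imread("pics/scene0.png"); w=proj("scene",[(625.7,-286.2,5)])[0].astype(int)
print("bench scene",rimfit("scene",s0,(w[0]-22,w[1]-6,w[0]+22,w[1]+14),0,(625.7,-286.2)), "TCP then 625.2,-286.5")
print("bench top",rimfit("top",tp,(400,183,435,217),0,(625.7,-286.2)))
```

```text
scene holes [[657.1, 38.2], [648.3, -26.5], [591.1, 47.0]] c [619.7  10.2]
top holes [[655.3, 38.0], [645.2, -24.8], [581.6, -14.5], [592.4, 48.8]] [618.6  11.9]
yaw top [np.float64(80.9), np.float64(80.8), np.float64(80.3), np.float64(80.2)] scene [np.float64(82.2), np.float64(82.4)]
held scene (array([616.1,  10.8,  29.6]), 3.04, 57)
bench scene (array([ 622.8, -291.6,   32.4]), 0.32, 31) TCP then 625.2,-286.5
bench top (array([ 624.7, -287.2,   32.5]), 0.41, 42)
```

Both cameras agree on the stand centre (619, 11) within ~1 mm, yaw 81°. Descend, feeling for contact.

carry_out --targets '[{"dp":[0.5,-0.3,25],"yaw":-0.6},{"dp":[0.5,-0.3,33],"yaw":-0.6},{"dp":[0.5,-0.3,33],"yaw":-0.6},{"dp":[0.5,-0.3,33],"yaw":-0.6}]'

```text
clock: 18.45
eef_pos: [619.0, 12.3, 78.2]
tcp_rot: [3.141, -0.0, 1.416]
contact_force: [-0.0, -0.8, -1.4]
opening: 0.333
grasp_force: 78.9
```

carry_out --targets '[{"dp":[0,0,2],"yaw":0},{"dp":[0,0,4],"yaw":0},{"dp":[0,0,4],"yaw":0}]'

```text
clock: 18.82
eef_pos: [618.5, 12.5, 73.6]
tcp_rot: [-3.142, 0.0, 1.416]
contact_force: [0.3, -0.1, -2.0]
opening: 0.332
grasp_force: 78.9
```

carry_out --targets '[{"dp":[0,0,2],"yaw":0},{"dp":[0,0,4],"yaw":0},{"dp":[0,0,4],"yaw":0}]'

```text
clock: 19.2
eef_pos: [618.4, 12.5, 69.4]
tcp_rot: [-3.141, 0.0, 1.416]
contact_force: [-0.2, 0.2, -1.5]
opening: 0.333
grasp_force: 78.9
```

carry_out --targets '[{"dp":[0,0,2],"yaw":0},{"dp":[0,0,3],"yaw":0},{"dp":[0,0,3],"yaw":0}]'

```text
clock: 19.58
eef_pos: [618.4, 12.5, 66.5]
tcp_rot: [-3.141, 0.0, 1.416]
contact_force: [0.4, -0.7, -0.8]
opening: 0.331
grasp_force: 78.9
```

carry_out --targets '[{"dp":[0,0,2],"yaw":0},{"dp":[0,0,4],"yaw":0},{"dp":[0,0,4],"yaw":0}]'

```text
clock: 19.95
eef_pos: [618.3, 12.5, 62.4]
tcp_rot: [-3.141, 0.0, 1.416]
contact_force: [0.4, 0.3, -1.0]
opening: 0.326
grasp_force: 78.9
```

carry_out --targets '[{"dp":[0,0,2],"yaw":0},{"dp":[0,0,4],"yaw":0},{"dp":[0,0,4],"yaw":0}]'

```text
clock: 20.32
eef_pos: [618.4, 12.5, 58.4]
tcp_rot: [-3.141, 0.0, 1.416]
contact_force: [-0.2, -1.2, -2.1]
opening: 0.333
grasp_force: 78.9
```

carry_out --targets '[{"dp":[0,0,3],"yaw":0},{"dp":[0,0,6],"yaw":0},{"dp":[0,0,9],"yaw":0},{"dp":[0,0,9],"yaw":0}]'

```text
clock: 20.82
eef_pos: [618.5, 12.5, 49.7]
tcp_rot: [-3.142, 0.0, 1.416]
contact_force: [-1.9, -0.0, 5.6]
opening: 0.33
grasp_force: 79.6
```

carry_out --targets '[{"dp":[0,0,2],"yaw":0},{"dp":[0,0,4],"yaw":0},{"dp":[0,0,4],"yaw":0}]'

```text
clock: 21.2
eef_pos: [618.5, 12.5, 46.0]
tcp_rot: [3.142, -0.0, 1.416]
contact_force: [-2.3, 0.7, 6.9]
opening: 0.332
grasp_force: 79.7
```

carry_out --targets '[{"dp":[0,0,1],"yaw":0},{"dp":[0,0,2],"yaw":0},{"dp":[0,0,2],"yaw":0}]'

```text
clock: 21.58
eef_pos: [618.6, 12.5, 44.1]
tcp_rot: [3.141, -0.0, 1.416]
contact_force: [-2.0, -0.3, 7.3]
opening: 0.33
grasp_force: 79.8
```

carry_out --targets '[{"dp":[0,0,1],"yaw":0},{"dp":[0,0,1],"yaw":0},{"dp":[0,0,1],"yaw":0}]'

```text
clock: 21.95
eef_pos: [618.6, 12.5, 43.5]
tcp_rot: [3.141, -0.0, 1.416]
contact_force: [-3.1, 0.7, 10.4]
opening: 0.326
grasp_force: 80.3
```

Reached 43.5 with the force rising past the spring's; one more millimetre to press firmly on the stop.

carry_out --targets '[{"dp":[0,0,1],"yaw":0},{"dp":[0,0,1],"yaw":0},{"dp":[0,0,1],"yaw":0}]'

```text
clock: 22.32
eef_pos: [618.6, 12.5, 43.4]
tcp_rot: [3.141, -0.0, 1.416]
contact_force: [-5.7, -0.2, 19.3]
opening: 0.328
grasp_force: 81.5
```

carry_out --targets '[{"dp":[0,0,0.4],"yaw":0},{"dp":[0,0,0.4],"yaw":0},{"dp":[0,0,0.4],"yaw":0},{"dp":[0,0,0.4],"yaw":0}]'

```text
clock: 22.82
eef_pos: [618.7, 12.5, 43.3]
tcp_rot: [3.141, -0.0, 1.416]
contact_force: [-8.2, -0.1, 22.7]
opening: 0.333
grasp_force: 82.0
```

Run:
```python
from h import *
f=r.grab_frame("scene")[:,:,::-1].copy()
cv2.imwrite("pics/c6.png",cv2.resize(f[150:300,290:530],None,fx=3,fy=3,interpolation=cv2.INTER_CUBIC))
```

```text
(no output)
```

View pics/c6.png

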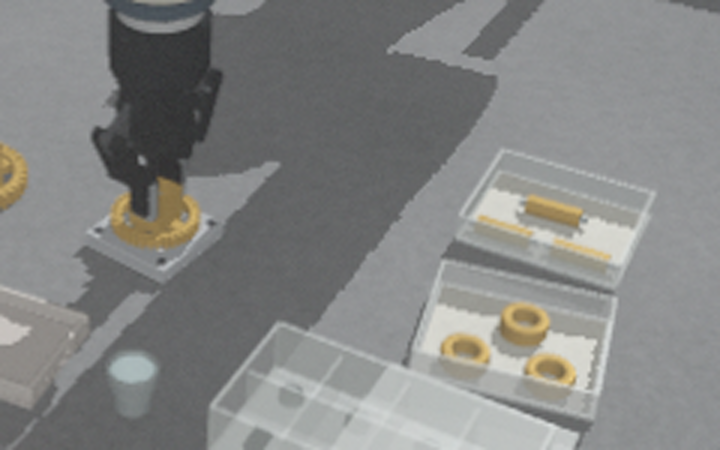

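The wheel sits low on the stand (155,220), held by the gripper. The pillar (553,210) and the ring (525,322) lie in their trays.

```bash
python3 -c "
from rig import r
print(r.sign_off())"
```

```text
the job is handed in; nothing more can be done
None
```

The job is handed in: the pillar and ring are in their matching trays, and the wheel is meshed on the post, still gripped and pressed against the collar stop with about 23 N (22.8 s used, back row untouched).

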